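# Loosen the vent clamp nut and open the shutter

### The arm

A 7-joint arm with a two-finger parallel gripper is mounted at the origin on the work surface. World frame = base frame: x ahead of the robot, y to its left, z up, the work surface at z = 0. Lengths are in m, angles in rad, forces in N, time in s.
With the tool pointing down it reaches from about 0.35 to 0.775 m from the base axis. Payload 3.1 kg.
Tool frame: the origin (TCP) lies midway between the tips of the shut fingers; the grasp point (between the pads) lies 19 mm behind it; z points along the fingers, y is the direction in which the jaws open and shut (so a half turn about z gives the same grasp; the last joint's range is limited). The gripper opens to 85 mm and grips with 20 to 120 N. Pads are 22 mm wide; open, the fingers measure 114 mm over their backs; the gripper's body (76 mm by 85 mm) begins 54 mm behind the grasp point. The pads swing forward as they close: fully open they stand 13 mm farther back than shut.
Start: joints at [-1.299, 0.311, 0.014, 1.512, -0.004, 1.319, -0.027], TCP at [0.17, 0.523, 0.231] pointing down, gripper open.
Joint ranges: [-2.7, 2.7], [-0.3, 1.91], [-1.27, 1.3], [0.12, 2.57], [-1.44, 4.58], [0.2, 2.03], [-3.05, 3.05]. Speed limits (rad/s): [2.79, 2.79, 3.14, 3.14, 3.14, 3.14, 3.14].

### API

Orientations are given as a unit quaternion [w, x, y, z].
In Python, from bench import robot gives the robot as it stands.
- The arm moves only by the tool send_rows, never from a script. Its argument "targets" is a list of rows, each a list of 3 entries, a list of its own where there are three numbers: the shift along the tool's x, y, z in units of 50 mm (1.0 is 50 mm), then the turn, a rotation vector about the tool's x, y, z in degrees, then the opening, from 0 (shut) to 1 (fully open). In form: [[[dx, dy, dz], [ax, ay, az], claw], ...]. A call has 1 to 20 rows; each row is the pose to reach, as a shift and turn from the pose commanded when the call began, along the tool's axes at that moment; what a row does not reach only later rows make up. A row lasts 1/10 s, in which the tool goes at most 50 mm and 8.59 degrees, less where a joint would pass 70% of its speed; a pose out of reach is approached as far as the arm can. A call with a gripper value outside its range is refused whole. The fingers move at their own pace and stop on an object; "newtons" is the grip in N (left out, the last holds). Time passes only in rows, so rows that repeat a pose let the fingers close. It gives the time, the measured TCP pose, the force and the opening at its end, in the units of the state.
- robot.get_obs(): the state, without advancing time (a new reading comes with each control period).
- robot.read_camera(name): name is "scene" or "top"; returns the picture (420x560x3 uint8, red, green, blue); there is no depth.
- robot.calibration(name): a dict with "fx", "fy", "cx", "cy" (pixels), "extrinsics" (4x4, takes a point from world to camera coordinates). Camera axes: x right, y down, z forward; pixel columns grow to the right and rows downward; lengths in m; the calibration is good to about 2 mm. A picture is of the moment at which its call begins. calibration takes no time and is no camera call.
- robot.finish_job(): hands the job in, once; it reports no verdict.
Trained networks look in the newest picture that a camera, given by its name, has taken for a name from the list of things; names that differ only in an ending like _2 or _b are one class to them, and where a whole thing is asked for, a point or a joint stands for the part that bears it (a point fixed in the world has none). Each returns a list of dicts, best first, with "confidence" (0 to 1); they miss things now and then, are a little off and sometimes report something else, mostly with a low value. They report only what shows in the picture. A call takes as long as a camera call.
- robot.silhouettes(label, camera): "pixels" (420x560 bool, what is visible of it).
- robot.mark_of(label, camera): "position" ([x, y, z] in m, in world coordinates, good to about 4 mm: a listed point, or the origin of a listed thing).
The state is a dict: "time": time; "q": joint angles; "dq": joint speeds; "joint_torque": joint torques, N m; "tool_pos": TCP position; "tool_rot": TCP orientation; "contact_force": force on the tool from outside, world axes, zero at the start; "moment": the same for the moment, N m; "grip_width": opening from 0.0 (shut) to 1.0 (fully open).
Only numpy, scipy, OpenCV 4.12 (cv2) and the standard library are available. Lean on these libraries where they do the work, as an engineer would, in place of code of your own. Each camera call takes 0.05 s, during which the arm holds its last target.

### The job

With a fingertip against its knurled rim, roll the big black clamp nut of the incubator's vent head anticlockwise by two full turns, so that its white line is back near the red index. Then push the shutter's yellow tab towards the nut until the shutter is fully open against its stop, and take the hand away. Nothing needs to be grasped: lift nothing, and leave the things standing around where they are.

Things in the scene. Friction and masses are not known exactly. Their poses are not given: they have to be found in the camera images.
- vent: vent head of an incubator: white box 200 x 300 mm (its x, y), 50 mm high, aluminium top plate, fixed to the bench; origin at the centre of its underside, -x its front (towards the robot), +y its left. In its frame the black clamp nut's axis is at x -35, y +55 mm; the dark steel shutter lies right (-y) of the nut. A fixed grey hood 20 mm high along the back edge leaves 55 mm behind the nut's rim.
- index (a point): fixed flat red line, 12 x 6 mm, on the top plate in front (-x) of the nut, pointing at its axis.
- nut_top (a point): centre of the top of the black knurled clamp nut, on its upright axis (moves up with it). The nut is a wheel 92 mm across over its 24 upright ridges (rim radius 46 mm), 24 mm high, too wide to grasp; underside 1.5 mm above the top plate when tight, rising 2 mm for each turn anticlockwise. A white line on top runs from near the middle to near the rim.
- clamp_nut (a joint): turn of the nut in rad, growing anticlockwise seen from above (loosening). 0: tight, white line at the red index. Starts between -0.5 and 0.5; two turns from 0 are 12.57; hard stop at 17. Stiff (0.06 N m, about 1.3 N at the rim), stays where it is left; a finger pressed 3 to 10 N against the rim drives it by friction.
- tab (a point): middle of the shutter's yellow upright tab, 46 mm wide (vent head's x), 6 mm thick (its y), 28 mm tall; this point is 18 mm above the top plate. Push its -y face (away from the nut) towards the vent head's +y.
- shutter (a joint): opening in m of the dark steel shutter plate (66 x 70 x 4 mm), growing as it slides to the vent head's +y, towards and under the nut: 0 shut, 0.032 fully open at its stop. Starts at 0 to 0.004. Takes about 1.5 N, stays where it is left. Until the nut has been loosened over 1.3 turns its rim blocks the plate at about 0.011.
- amber_bottle: small amber glass bottle, 34 mm across and 62 mm tall, standing on the vent head's top plate; origin at its foot
- spacer_ring: loose brass spacer ring, 28 mm across, 10 mm high, lying on the vent head's top plate; origin at its underside
- screwdriver: green-handled screwdriver lying on the bench in front of the vent head; origin at its underside, handle towards its -x
- beaker: glass beaker, 68 mm across, 85 mm tall, on the bench left of the vent head; origin at its foot
- sample_jar: clear jar with blue cap, 56 mm across, 70 mm tall, on the bench left of the vent head; origin at its foot
- screw_tray: open steel tray, 90 x 70 x 25 mm, on the bench right of the vent head; origin at its underside
- grease_tin: low steel tin, 52 mm across, 35 mm tall, on the bench right of the vent head; origin at its foot

How it is judged:
On the way, in this order (a step that is already met when the one before it is completed fails the run):
1. the nut is loosened by two turns, the shutter not yet opened (value of joint clamp_nut between 11.666 and 13.466 rad and value of joint shutter below 0.016 m), for 0.2 s.
2. the shutter is pushed fully open (value of joint shutter above 0.029 m), for 0.2 s.
At the end, for the whole second after the job is handed in: The nut stands at two full turns from tight (12.57 rad, within 0.9 rad either way) and at rest, the shutter is open to within 3 mm of its 32 mm stop, and nothing around was moved by more than 25 mm (value of joint clamp_nut between 11.666 and 13.466 rad and value of joint shutter above 0.029 m and velocity of joint clamp_nut between -0.05 and 0.05 rad/s); the robot touches nothing.
It fails at once if a thing standing around was lifted or pushed aside by more than 25 mm (distance of any of amber_bottle, spacer_ring, screwdriver, beaker, sample_jar, screw_tray, grease_tin from where it was at the start of the episode above 0.025 m).
It fails at once if the shutter was pushed before the nut had been loosened by two turns (value of joint shutter above 0.016 m and value of joint clamp_nut below 11.666 rad).
It fails at once if the nut was turned much too far (value of joint clamp_nut above 14.166 rad).
It also fails if it takes over 61 s, if anything falls off the work surface, if the arm or the gripper's body presses on something with over 40 N, if the wrist force passes 120 N, or if a joint passes its speed limit or range.

## Working session

There is one attempt and no reset: what is moved stays moved. The work goes in short steps, Python scripts to look and compute and a tool call to move; the robot and the scene stay as the last step left them, time stands still between calls to the robot, and variables do not carry over. Pictures are saved under pics/ and viewed, and the job is handed in when it is done.

Besides the shell and the picture viewer there is one more tool, called after "Call:" as name(argument=value, ...) on one line, values as JSON. send_rows: Moves the arm, as the interface text tells. Its arguments: {"type":"object","properties":{"targets":{"type":"array","items":{"type":"array"}},"newtons":{"type":"number"}},"required":["targets"]}

```bash
mkdir -p pics; ls; cat > h.py <<'E'
from bench import robot
import numpy as np, cv2
def snap(cam,name):
    im=robot.read_camera(cam); cv2.imwrite(f'pics/{name}.png',im[:,:,::-1]); return im
def proj(cam,p):
    c=robot.calibration(cam);E=np.array(c['extrinsics']);q=E[:3,:3]@np.array(p)+E[:3,3]
    return c['fx']*q[0]/q[2]+c['cx'],c['fy']*q[1]/q[2]+c['cy']
def ray(cam,u,v,z):
    c=robot.calibration(cam);E=np.array(c['extrinsics']);R=E[:3,:3];o=-R.T@E[:3,3]
    d=R.T@np.array([(u-c['cx'])/c['fx'],(v-c['cy'])/c['fy'],1]);return o+d*(z-o[2])/d[2]
E
python3 - <<'E'
from h import *
np.set_printoptions(precision=4,suppress=True)
o=robot.get_obs();print(o)
snap('scene','s0');snap('top','t0')
for cam in ['top','scene']:
  for l in ['vent','index','nut_top','tab','amber_bottle','spacer_ring','screwdriver']:
    print(cam,l,[(np.round(d['position'],4),round(d['confidence'],2)) for d in robot.mark_of(l,cam)[:2]])
print(robot.get_obs()['time'])
E
```

```text
pics
{'time': 0.0, 'q': array([-1.2987,  0.3117,  0.014 ,  1.5131, -0.0044,  1.3192, -0.0272]), 'dq': array([-0.0005,  0.0004, -0.0011, -0.0004,  0.0003,  0.0014,  0.0015]), 'joint_torque': array([ -0.0001, -37.9912,   0.1461, -23.0589,   0.0122,   0.0135,
         0.    ]), 'tool_pos': array([0.1695, 0.5224, 0.2302]), 'tool_rot': array([-0.0001,  0.1562,  0.9877, -0.0012]), 'contact_force': array([-0.0391, -0.0637, -0.0274]), 'moment': array([ 0.0043, -0.0157, -0.0135]), 'grip_width': 1.005967666506797}
top vent [(array([ 0.5286, -0.1367,  0.0014]), 0.93), (array([ 0.6133, -0.1644,  0.0476]), 0.37)]
top index [(array([ 0.4374, -0.0936,  0.0511]), 0.67)]
top nut_top [(array([ 0.4902, -0.088 ,  0.078 ]), 0.93), (array([ 0.6228, -0.2314,  0.0467]), 0.42)]
top tab [(array([ 0.5079, -0.211 ,  0.0672]), 0.64)]
top amber_bottle [(array([ 0.389 , -0.2135, -0.005 ]), 0.61), (array([ 0.6114, -0.1635,  0.0488]), 0.53)]
top spacer_ring [(array([ 0.6212, -0.2339,  0.0436]), 0.59)]
top screwdriver [(array([ 0.3898, -0.213 , -0.0002]), 0.97)]
scene vent [(array([ 0.5372, -0.1374, -0.003 ]), 0.82)]
scene index [(array([ 0.4362, -0.0958,  0.0482]), 0.91)]
scene nut_top [(array([ 0.4877, -0.0909,  0.079 ]), 0.76)]
scene tab [(array([ 0.5356, -0.1387, -0.0004]), 0.53)]
scene amber_bottle [(array([ 0.6128, -0.1621,  0.0518]), 0.9), (array([ 0.3879, -0.2118, -0.0004]), 0.51)]
scene spacer_ring [(array([ 0.621 , -0.2344,  0.0533]), 0.61)]
scene screwdriver [(array([ 0.5983, -0.3541, -0.0001]), 0.68), (array([ 0.3855, -0.2129, -0.0009]), 0.66)]
0.8
```

View pics/s0.png

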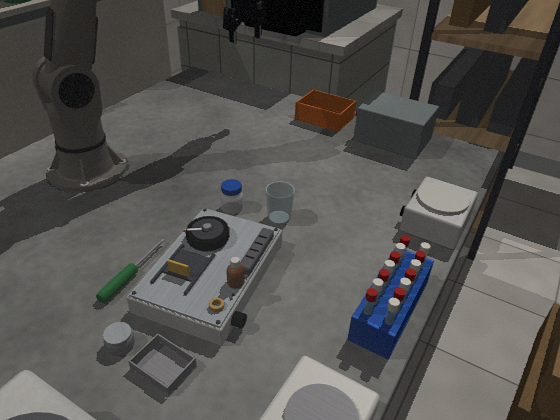

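View pics/t0.png

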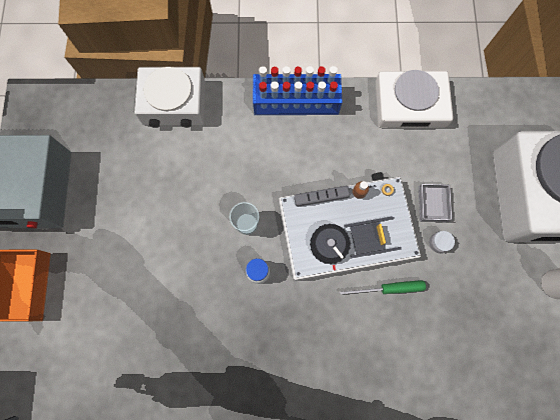

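```bash
python3 - <<'E'
from h import *
im=cv2.imread('pics/t0.png');c=im[165:305,260:470];cv2.imwrite('pics/t0z.png',cv2.resize(c,None,fx=3.8,fy=3.8,interpolation=cv2.INTER_CUBIC))
im=cv2.imread('pics/s0.png');c=im[190:350,120:300];cv2.imwrite('pics/s0z.png',cv2.resize(c,None,fx=3.7,fy=3.7,interpolation=cv2.INTER_CUBIC))
s=robot.silhouettes('vent','top')
print([(d['confidence'],d['pixels'].sum()) for d in s])
print(robot.calibration('top'))
E
```

```text
[(0.96, np.int64(10453))]
{'fx': 430.4867706238382, 'fy': 430.4867706238382, 'cx': 276.1559731455805, 'cy': 214.36855033814473, 'extrinsics': array([[-3.19830913e-03, -9.99994662e-01,  6.67972570e-04,
         3.40190221e-02],
       [-9.74438769e-01,  2.96652311e-03, -2.24633668e-01,
         5.57364234e-01],
       [ 2.24630487e-01, -1.36934628e-03, -9.74443056e-01,
         9.36127069e-01],
       [ 0.00000000e+00,  0.00000000e+00,  0.00000000e+00,
         1.00000000e+00]])}
```

View pics/t0z.png

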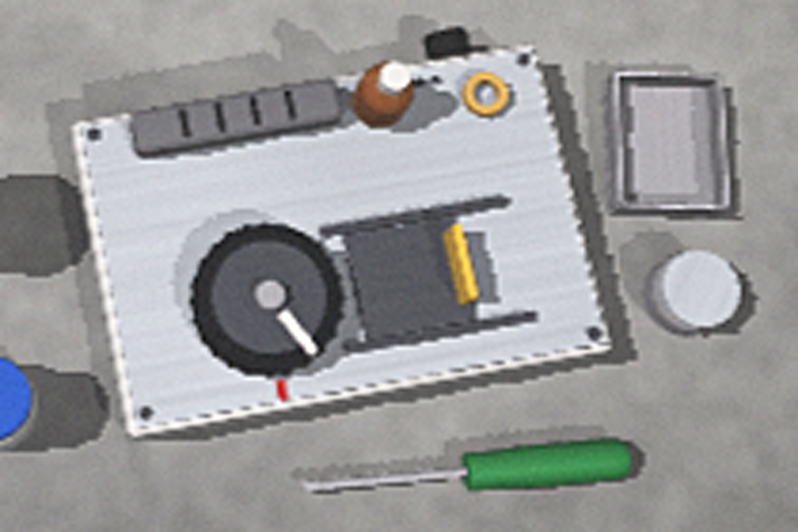

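View pics/s0z.png

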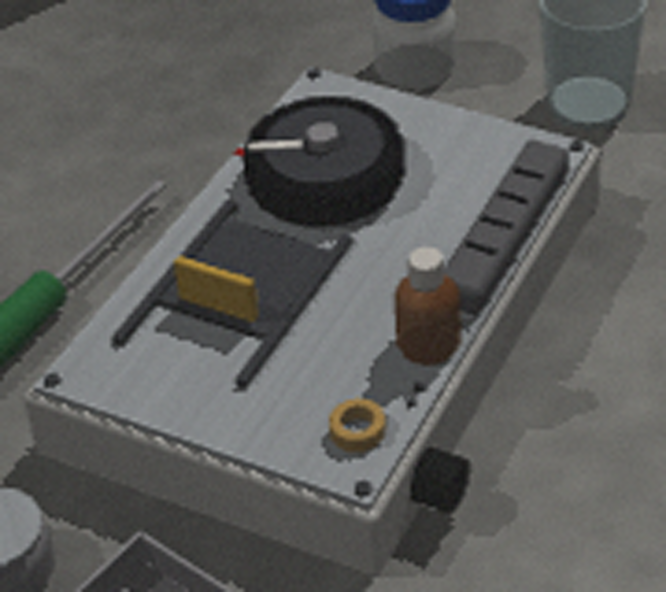

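```bash
python3 - <<'E'
from h import *
np.set_printoptions(precision=4,suppress=True)
f=lambda u,v,z: ray('top',260+(u+.5)/3.8-.5,165+(v+.5)/3.8-.5,z)[:2]
C=[f(76,122,.05),f(130,435,.05),f(608,345,.05),f(535,48,.05)]
for i in range(4):
    d=C[(i+1)%4]-C[i]; print(C[i],np.linalg.norm(d),np.degrees(np.arctan2(d[1],d[0])))
print('ctr',np.mean(C,0))
# fit
from scipy.optimize import least_squares
loc=np.array([[.1,.15],[-.1,.15],[-.1,-.15],[.1,-.15]])
def T(p,l):
    c,s=np.cos(p[2]),np.sin(p[2]); return np.array(p[:2])+np.array(l)@np.array([[c,s],[-s,c]])
r=least_squares(lambda p:(T(p,loc)-C).ravel(),[.53,-.137,.16]);print(r.x,np.degrees(r.x[2]),r.fun)
n=T(r.x,[-.035,.055]);print('nut from vent',n)
rim=[f(192,292,.0755),f(344,297,.0755)];print('rim',rim,np.mean(rim,0))
for z in (.0755,.079): print('hub',f(270,292,z),'line',f(314,353,.0755),'idx',f(281,378,.05),f(283,400,.05))
a=f(314,353,.0755)-n; 
print('line ang rel index',np.degrees(np.arctan2(a[1],a[0])-r.x[2])-180)
b=f(314,353,.0755)-f(278,303,.0755);print(np.degrees(np.arctan2(b[1],b[0])-r.x[2])-180)
print('tab', f(452,228,.078),f(474,303,.068), (np.array([f(457,224,.078)+f(472,303,.07)])/2-n))
for l in ['tab','nut_top']: 
  for cam in ['top','scene']:
    print(l,cam,[(d['position'],d['confidence']) for d in robot.mark_of(l,cam)])
E
```

```text
[0.6035 0.0239] 0.19674557358122893 -170.82949318937148
[ 0.4093 -0.0075] 0.29529010377333226 -79.62039060141089
[ 0.4625 -0.298 ] 0.19121495299503374 9.461899934507285
[ 0.6511 -0.2665] 0.2942527122373967 99.30639906132059
ctr [ 0.5316 -0.137 ]
[ 0.5316 -0.137   0.169 ] 9.682383386647324 [ 0.0014  0.0038 -0.0015  0.0015 -0.0042 -0.0038  0.0043 -0.0016]
nut from vent [ 0.4879 -0.0887]
rim [array([ 0.4916, -0.0444]), array([ 0.4883, -0.1347])] [ 0.4899 -0.0895]
hub [ 0.4914 -0.0908] line [ 0.455  -0.1156] idx [ 0.4431 -0.099 ] [ 0.4299 -0.0998]
hub [ 0.4909 -0.0903] line [ 0.455  -0.1156] idx [ 0.4431 -0.099 ] [ 0.4299 -0.0998]
line ang rel index -330.4473378158654
-335.5158249312535
tab [ 0.5294 -0.2006] [ 0.4856 -0.2136] [[ 0.0207 -0.1192]]
tab top [([0.5079, -0.211, 0.0672], 0.64)]
tab scene [([0.5356, -0.1387, -0.0004], 0.53)]
nut_top top [([0.4902, -0.088, 0.078], 0.93), ([0.6228, -0.2314, 0.0467], 0.42)]
nut_top scene [([0.4877, -0.0909, 0.079], 0.76)]
```

```bash
cat >> h.py <<'E'
from scipy.spatial.transform import Rotation as Rn
np.set_printoptions(precision=3,suppress=True)
YAW=0.169; NUT=np.array([.4895,-.0893])
VX=np.array([np.cos(YAW),np.sin(YAW)]);VY=np.array([-np.sin(YAW),np.cos(YAW)])
def RT(o): 
    q=o['tool_rot'];return Rn.from_quat([q[1],q[2],q[3],q[0]]).as_matrix()
Rgoal=np.column_stack([[*-VX,0],[*VY,0],[0,0,-1]])
def vpos(o):  # nut-centred vent-axes position, mm
    d=o['tool_pos'][:2]-NUT; return np.array([d@VX,d@VY,o['tool_pos'][2]])*1e3
def shift(o,v,z): # target in nut-centred vent axes mm
    p=np.array([*(NUT+(VX*v[0]+VY*v[1])/1e3),z]); return RT(o).T@(p-o['tool_pos'])/.05
def turn(o): return np.degrees(Rn.from_matrix(RT(o).T@Rgoal).as_rotvec())
def force(o): f=o['contact_force'];return np.array([f[:2]@VX,f[:2]@VY,f[2]])
E
python3 - <<'E'
from h import *
o=robot.get_obs()
for v,z in [((0,85),.2),((0,85),.064)]: print(shift(o,v,z),turn(o))
for l in ['beaker','sample_jar']: print(l,[(d['position'],d['confidence']) for d in robot.mark_of(l,'top')[:1]])
E
```

```text
[-9.074 -8.172  0.626] [ -0.001   0.001 -27.657]
[-9.074 -8.172  3.346] [ -0.001   0.001 -27.657]
beaker [([0.5499, 0.1022, 0.0015], 0.94)]
sample_jar [([0.4323, 0.075, -0.003], 0.88)]
```

Call:
send_rows(targets=[[[-0.9,-0.8,0],[0,0,-7],0],[[-1.8,-1.6,0],[0,0,-14],0],[[-2.7,-2.4,0],[0,0,-21],0],[[-3.6,-3.2,0],[0,0,-27.66],0],[[-4.5,-4.05,0],[0,0,-27.66],0],[[-5.4,-4.9,0.2],[0,0,-27.66],0],[[-6.3,-5.7,0.4],[0,0,-27.66],0],[[-7.2,-6.5,0.6],[0,0,-27.66],0],[[-8.1,-7.3,0.8],[0,0,-27.66],0],[[-9.07,-8.17,1.0],[0,0,-27.66],0],[[-9.07,-8.17,1.2],[0,0,-27.66],0],[[-9.07,-8.17,1.4],[0,0,-27.66],0],[[-9.07,-8.17,1.4],[0,0,-27.66],0],[[-9.07,-8.17,1.4],[0,0,-27.66],0]])

```text
time: 2.55
tool_pos: [0.4751, -0.0093, 0.1604]
tool_rot: [-0.001, -0.081, 0.997, -0.001]
contact_force: [-0.5, 0.5, 0.1]
grip_width: 0.001
```

```bash
python3 - <<'E'
from h import *
o=robot.get_obs();print(o['time'],vpos(o),turn(o),force(o),o['grip_width'],o['q'],shift(o,(0,85),.064))
snap('scene','s1')
cv2.imwrite('pics/s1z.png',cv2.resize(cv2.imread('pics/s1.png')[120:340,100:320],None,fx=2.7,fy=2.7))
E
```

```text
2.55 [ -0.682  81.32  160.368] [-0.13  -0.109 -0.398] [-0.392  0.545  0.102] 0.00128113061401775 [-0.441  0.228  0.501  1.833 -0.119  1.112  1.835] [-0.017  0.078  1.927]
```

View pics/s1z.png

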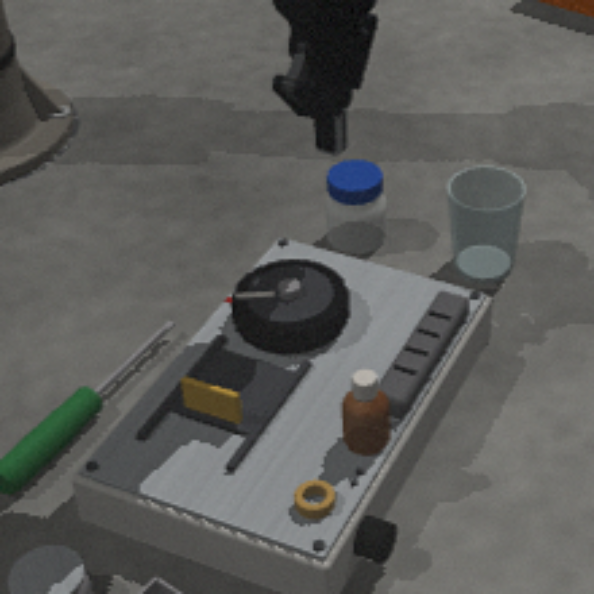

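Call:
send_rows(targets=[[[0,0.08,0.7],[0,0,-0.4],0],[[0,0.08,1.4],[0,0,-0.4],0],[[0,0.08,1.92],[0,0,-0.4],0],[[0,0.08,1.92],[0,0,-0.4],0],[[0,-0.1,1.92],[0,0,-0.4],0],[[0,-0.2,1.92],[0,0,-0.4],0],[[0,-0.2,1.92],[0,0,-0.4],0],[[0,-0.2,1.92],[0,0,-0.4],0]])

```text
time: 3.4
tool_pos: [0.4778, -0.0155, 0.0666]
tool_rot: [0.001, -0.087, 0.996, 0.0]
contact_force: [-0.8, -0.6, -0.1]
grip_width: 0.001
```

```bash
python3 - <<'E'
from h import *
o=robot.get_obs();print(o['time'],vpos(o),turn(o),force(o))
E
```

```text
3.4 [ 0.882 74.757 66.575] [0.003 0.155 0.354] [-0.876 -0.509 -0.131]
```

Call:
send_rows(targets=[[[0,-0.08,0],[0,0,0.4],0],[[0,-0.16,0],[0,0,0.4],0],[[0,-0.22,0],[0,0,0.4],0],[[0,-0.28,0],[0,0,0.4],0],[[0,-0.28,0],[0,0,0.4],0],[[0,-0.28,0],[0,0,0.4],0]])

```text
time: 4.0
tool_pos: [0.4791, -0.0291, 0.0652]
tool_rot: [-0.0, -0.084, 0.996, 0.0]
contact_force: [-0.3, -0.1, -0.2]
grip_width: 0.004
```

```bash
python3 - <<'E'
from h import *
o=robot.get_obs();print(o['time'],vpos(o),turn(o),force(o))
E
```

```text
4.0 [-0.098 61.119 65.217] [ 0.004 -0.011 -0.013] [-0.294 -0.063 -0.152]
```

Commanded y = 61, still free. Closer in small steps.

Call:
send_rows(targets=[[[0,-0.04,0],[0,0,0],0],[[0,-0.08,0],[0,0,0],0],[[0,-0.08,0],[0,0,0],0]])

```text
time: 4.3
tool_pos: [0.4798, -0.0325, 0.0653]
tool_rot: [-0.0, -0.084, 0.996, 0.0]
contact_force: [-1.2, 1.5, 0.5]
grip_width: -0.001
```

Call:
send_rows(targets=[[[0,-0.04,0],[0,0,0],0],[[0,-0.08,0],[0,0,0],0],[[0,-0.08,0],[0,0,0],0]])

```text
time: 4.6
tool_pos: [0.4798, -0.033, 0.0652]
tool_rot: [-0.001, -0.086, 0.996, 0.003]
contact_force: [-2.1, 7.6, 2.2]
grip_width: 0.002
```

```bash
python3 - <<'E'
from h import *
o=robot.get_obs();print(o['time'],vpos(o),turn(o),force(o))
E
```

```text
4.6 [-0.056 57.11  65.174] [ 0.318 -0.065  0.127] [-0.749  7.866  2.196]
```

```bash
cat >> h.py <<'E'
import sys
A,B=11.,11.6
def path(s,r,c=(0,0)):
    # segments starting at (0,r+B), moving -x; s in mm of the rim path (true radius 46)
    q=np.pi/2*46; seg=[('f',A),('c',q),('f',2*B),('c',q),('f',2*A),('c',q),('f',2*B),('c',q),('f',A)]
    L=sum(x[1] for x in seg); s=s%L; t=0
    # start of each segment
    k=0
    while s>seg[k][1]: s-=seg[k][1];k+=1
    ang0=[90,90,180,180,270,270,0,0,90][k]; f=s
    if seg[k][0]=='c':
        ph=np.radians(ang0+90*s/q); cor=[(-1,1),(-1,-1),(1,-1),(1,1)][(k-1)//2]
        p=np.array([r*np.cos(ph)+cor[0]*A,r*np.sin(ph)+cor[1]*B])
    else:
        p={0:(-f,r+B),2:(-r-A,B-f),4:(-A+f,-r-B),6:(r+A,-B+f),8:(A-f,r+B)}[k]; p=np.array(p)
    return p+np.array(c)
def rows(cur,s0,s1,n,r,c=(0,0)):
    out=[];
    for i in range(1,n+1):
        p=path(s0+(s1-s0)*i/n,r,c); d=(p-cur[:2])/50
        out.append([[round(-d[0],2),round(d[1],2),0],[0,0,0],0])
    d=out[-1][0]; end=cur+np.array([-d[0],d[1]])*50
    print(str(out).replace('], [[','],\n[[')); print('end cmd',end)
E
python3 -c "
from h import *
rows(np.array([0,53.]),0,60,12,42)"
```

```text
[[[np.float64(0.1), np.float64(0.01), 0], [0, 0, 0], 0],
[[np.float64(0.2), np.float64(0.01), 0], [0, 0, 0], 0],
[[np.float64(0.29), np.float64(0.01), 0], [0, 0, 0], 0],
[[np.float64(0.38), np.float64(-0.0), 0], [0, 0, 0], 0],
[[np.float64(0.47), np.float64(-0.03), 0], [0, 0, 0], 0],
[[np.float64(0.56), np.float64(-0.06), 0], [0, 0, 0], 0],
[[np.float64(0.64), np.float64(-0.1), 0], [0, 0, 0], 0],
[[np.float64(0.72), np.float64(-0.15), 0], [0, 0, 0], 0],
[[np.float64(0.79), np.float64(-0.21), 0], [0, 0, 0], 0],
[[np.float64(0.85), np.float64(-0.27), 0], [0, 0, 0], 0],
[[np.float64(0.91), np.float64(-0.34), 0], [0, 0, 0], 0],
[[np.float64(0.95), np.float64(-0.42), 0], [0, 0, 0], 0]]
end cmd [-47.5  32. ]
```

Call:
send_rows(targets=[[[0.1,0.01,0],[0,0,0],0],[[0.2,0.01,0],[0,0,0],0],[[0.29,0.01,0],[0,0,0],0],[[0.38,0,0],[0,0,0],0],[[0.47,-0.03,0],[0,0,0],0],[[0.56,-0.06,0],[0,0,0],0],[[0.64,-0.1,0],[0,0,0],0],[[0.72,-0.15,0],[0,0,0],0],[[0.79,-0.21,0],[0,0,0],0],[[0.85,-0.27,0],[0,0,0],0],[[0.91,-0.34,0],[0,0,0],0],[[0.95,-0.42,0],[0,0,0],0]])

```text
time: 5.8
tool_pos: [0.4364, -0.0659, 0.0651]
tool_rot: [-0.001, -0.084, 0.996, 0.0]
contact_force: [-2.4, 3.6, -0.0]
grip_width: -0.003
```

```bash
sed -i 's/round(-d\[0\],2),round(d\[1\],2)/round(float(-d[0]),2),round(float(d[1]),2)/' h.py
cat > look.py <<'E'
from h import *
n=sys.argv[1]
o=robot.get_obs();print(o['time'],vpos(o),turn(o),force(o))
snap('top','t'+n);snap('scene','s'+n)
a=cv2.imread(f'pics/t{n}.png')[200:290,280:430];b=cv2.imread(f'pics/s{n}.png')[200:320,130:290]
a=cv2.resize(a,(540,324),interpolation=cv2.INTER_CUBIC);b=cv2.resize(b,(432,324),interpolation=cv2.INTER_CUBIC)
cv2.imwrite(f'pics/c{n}.png',cv2.resize(np.hstack([a,b]),(800,267)))
E
python3 look.py 2
```

```text
5.8 [-48.457  31.969  65.139] [ 0.028 -0.08  -0.013] [-1.744  3.969 -0.028]
```

View pics/c2.png

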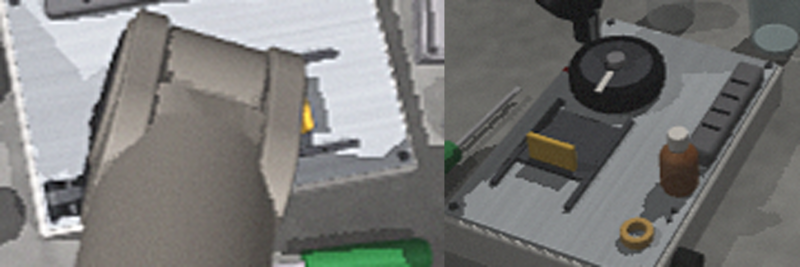

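```bash
cat > ang.py <<'E'
from h import *
def ang(cam,n,guess):
    im=cv2.imread(f'pics/{cam[0]}{n}.png').min(axis=2).astype(np.float32)
    z=.0755+.002*guess/(2*np.pi); best=[]
    for a in np.arange(0,2*np.pi,.02):
        # joint angle a: direction = vent -x rotated ccw by a
        d=-VX*np.cos(a)-VY*np.sin(a)
        pts=np.array([proj(cam,[*(NUT+d*r),z]) for r in np.linspace(.018,.038,9)],np.float32)
        v=cv2.remap(im,pts[:,:1],pts[:,1:],cv2.INTER_LINEAR).ravel()
        best.append((np.sort(v)[2],a))
    bs=np.array(best); w=np.clip(bs[:,0]-np.percentile(bs[:,0],80),0,None)**2
    k=bs[bs[:,0].argmax()]
    m=np.abs((bs[:,1]-k[1]+np.pi)%(2*np.pi)-np.pi)<.25
    dd=((bs[:,1]-k[1]+np.pi)%(2*np.pi)-np.pi)[m]; e=k[1]+(dd*w[m]).sum()/w[m].sum()
    return e+2*np.pi*np.round((guess-e)/2/np.pi),k[0],np.median(bs[:,0])
if __name__=='__main__':
    for cam in sys.argv[3].split(','): print(cam,ang(cam,sys.argv[1],float(sys.argv[2])))
E
python3 ang.py 0 0.4 top,scene; python3 ang.py 2 1.5 scene
python3 -c "
from h import *
rows(np.array([-47.5,32.]),60,170,20,41.5)"
```

```text
top (np.float64(0.49663221017752796), np.float64(252.71484375), np.float64(78.32421875))
scene (np.float64(1.6132455130366485), np.float64(172.0625), np.float64(49.5078125))
[[[0.04, -0.1, 0], [0, 0, 0], 0],
[[0.07, -0.19, 0], [0, 0, 0], 0],
[[0.09, -0.29, 0], [0, 0, 0], 0],
[[0.1, -0.39, 0], [0, 0, 0], 0],
[[0.1, -0.49, 0], [0, 0, 0], 0],
[[0.1, -0.6, 0], [0, 0, 0], 0],
[[0.1, -0.71, 0], [0, 0, 0], 0],
[[0.1, -0.82, 0], [0, 0, 0], 0],
[[0.1, -0.93, 0], [0, 0, 0], 0],
[[0.09, -1.03, 0], [0, 0, 0], 0],
[[0.06, -1.12, 0], [0, 0, 0], 0],
[[0.03, -1.21, 0], [0, 0, 0], 0],
[[-0.02, -1.3, 0], [0, 0, 0], 0],
[[-0.08, -1.38, 0], [0, 0, 0], 0],
[[-0.14, -1.46, 0], [0, 0, 0], 0],
[[-0.22, -1.52, 0], [0, 0, 0], 0],
[[-0.3, -1.58, 0], [0, 0, 0], 0],
[[-0.39, -1.63, 0], [0, 0, 0], 0],
[[-0.48, -1.66, 0], [0, 0, 0], 0],
[[-0.57, -1.69, 0], [0, 0, 0], 0]]
end cmd [-19.  -52.5]Traceback (most recent call last):
  File "ang.py", line 17, in <module>
    for cam in sys.argv[3].split(','): print(cam,ang(cam,sys.argv[1],float(sys.argv[2])))
                                                 ~~~^^^^^^^^^^^^^^^^^^^^^^^^^^^^^^^^^^^^
  File "ang.py", line 8, in ang
    pts=np.array([proj(cam,[*(NUT+d*r),z]) for r in np.linspace(.018,.038,9)],np.float32)
                  ~~~~^^^^^^^^^^^^^^^^^^^^
  File "h.py", line 6, in proj
    c=robot.calibration(cam);E=np.array(c['extrinsics']);q=E[:3,:3]@np.array(p)+E[:3,3]
ValueError: time passes only in moves, steps and waits
```

Call:
send_rows(targets=[[[0.04,-0.1,0],[0,0,0],0],[[0.07,-0.19,0],[0,0,0],0],[[0.09,-0.29,0],[0,0,0],0],[[0.1,-0.39,0],[0,0,0],0],[[0.1,-0.49,0],[0,0,0],0],[[0.1,-0.6,0],[0,0,0],0],[[0.1,-0.71,0],[0,0,0],0],[[0.1,-0.82,0],[0,0,0],0],[[0.1,-0.93,0],[0,0,0],0],[[0.09,-1.03,0],[0,0,0],0],[[0.06,-1.12,0],[0,0,0],0],[[0.03,-1.21,0],[0,0,0],0],[[-0.02,-1.3,0],[0,0,0],0],[[-0.08,-1.38,0],[0,0,0],0]])

```text
time: 7.3
tool_pos: [0.4532, -0.134, 0.0653]
tool_rot: [0.0, -0.084, 0.996, -0.001]
contact_force: [-4.2, -2.3, 0.5]
grip_width: -0.001
```

```bash
sed -i 's/^def proj/import functools,types\n_C={}\ndef cal(c):\n    if c not in _C: _C[c]=robot.calibration(c)\n    return _C[c]\ndef proj/; s/c=robot.calibration(cam)/c=cal(cam)/' h.py
python3 look.py 3; python3 ang.py 2 1.5 scene;python3 ang.py 3 3.2 scene
```

```text
7.3 [-43.313 -37.905  65.297] [-0.065  0.011 -0.018] [-4.5   -1.567  0.467]
scene (np.float64(1.6132455130366485), np.float64(172.0625), np.float64(49.5078125))
scene (np.float64(3.371466735093872), np.float64(147.0615234375), np.float64(49.0771484375))
```

View pics/c3.png

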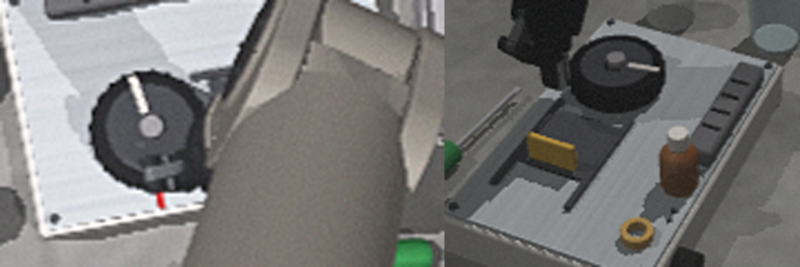

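```bash
python3 -c "
from h import *
rows(np.array([-43.5,-37.]),137,257,20,41.5)"
```

```text
[[[-0.07, -0.08, 0], [0, 0, 0], 0],
[[-0.15, -0.15, 0], [0, 0, 0], 0],
[[-0.24, -0.21, 0], [0, 0, 0], 0],
[[-0.34, -0.26, 0], [0, 0, 0], 0],
[[-0.44, -0.3, 0], [0, 0, 0], 0],
[[-0.55, -0.32, 0], [0, 0, 0], 0],
[[-0.66, -0.32, 0], [0, 0, 0], 0],
[[-0.78, -0.32, 0], [0, 0, 0], 0],
[[-0.9, -0.32, 0], [0, 0, 0], 0],
[[-1.02, -0.32, 0], [0, 0, 0], 0],
[[-1.13, -0.32, 0], [0, 0, 0], 0],
[[-1.24, -0.31, 0], [0, 0, 0], 0],
[[-1.34, -0.28, 0], [0, 0, 0], 0],
[[-1.44, -0.24, 0], [0, 0, 0], 0],
[[-1.54, -0.19, 0], [0, 0, 0], 0],
[[-1.63, -0.13, 0], [0, 0, 0], 0],
[[-1.7, -0.05, 0], [0, 0, 0], 0],
[[-1.77, 0.03, 0], [0, 0, 0], 0],
[[-1.83, 0.13, 0], [0, 0, 0], 0],
[[-1.87, 0.23, 0], [0, 0, 0], 0]]
end cmd [ 50.  -25.5]
```

Call:
send_rows(targets=[[[-0.07,-0.08,0],[0,0,0],0],[[-0.15,-0.15,0],[0,0,0],0],[[-0.24,-0.21,0],[0,0,0],0],[[-0.34,-0.26,0],[0,0,0],0],[[-0.44,-0.3,0],[0,0,0],0],[[-0.55,-0.32,0],[0,0,0],0],[[-0.66,-0.32,0],[0,0,0],0],[[-0.78,-0.32,0],[0,0,0],0],[[-0.9,-0.32,0],[0,0,0],0],[[-1.02,-0.32,0],[0,0,0],0],[[-1.13,-0.32,0],[0,0,0],0],[[-1.24,-0.31,0],[0,0,0],0],[[-1.34,-0.28,0],[0,0,0],0],[[-1.44,-0.24,0],[0,0,0],0],[[-1.54,-0.19,0],[0,0,0],0],[[-1.63,-0.13,0],[0,0,0],0],[[-1.7,-0.05,0],[0,0,0],0],[[-1.77,0.03,0],[0,0,0],0]])

```text
time: 9.2
tool_pos: [0.5401, -0.1153, 0.0653]
tool_rot: [0.0, -0.085, 0.996, 0.0]
contact_force: [0.7, -3.4, 1.4]
grip_width: -0.002
```

```bash
python3 look.py 4; python3 ang.py 4 5.8 scene,top; python3 -c "
from h import *
rows(np.array([45,-35.5]),245,365,20,41.5)"
```

```text
9.2 [ 45.543 -34.188  65.284] [0.048 0.018 0.042] [ 0.123 -3.421  1.441]
scene (np.float64(5.597603569573637), np.float64(154.859375), np.float64(27.10546875))
top (np.float64(7.84581660426671), np.float64(125.1953125), np.float64(119.908203125))
[[[-0.06, 0.1, 0], [0, 0, 0], 0],
[[-0.1, 0.2, 0], [0, 0, 0], 0],
[[-0.13, 0.3, 0], [0, 0, 0], 0],
[[-0.15, 0.41, 0], [0, 0, 0], 0],
[[-0.15, 0.52, 0], [0, 0, 0], 0],
[[-0.15, 0.64, 0], [0, 0, 0], 0],
[[-0.15, 0.76, 0], [0, 0, 0], 0],
[[-0.15, 0.88, 0], [0, 0, 0], 0],
[[-0.15, 0.99, 0], [0, 0, 0], 0],
[[-0.13, 1.1, 0], [0, 0, 0], 0],
[[-0.11, 1.2, 0], [0, 0, 0], 0],
[[-0.07, 1.31, 0], [0, 0, 0], 0],
[[-0.01, 1.4, 0], [0, 0, 0], 0],
[[0.05, 1.49, 0], [0, 0, 0], 0],
[[0.13, 1.56, 0], [0, 0, 0], 0],
[[0.21, 1.63, 0], [0, 0, 0], 0],
[[0.31, 1.68, 0], [0, 0, 0], 0],
[[0.41, 1.73, 0], [0, 0, 0], 0],
[[0.51, 1.75, 0], [0, 0, 0], 0],
[[0.62, 1.77, 0], [0, 0, 0], 0]]
end cmd [14. 53.]
```

View pics/c4.png

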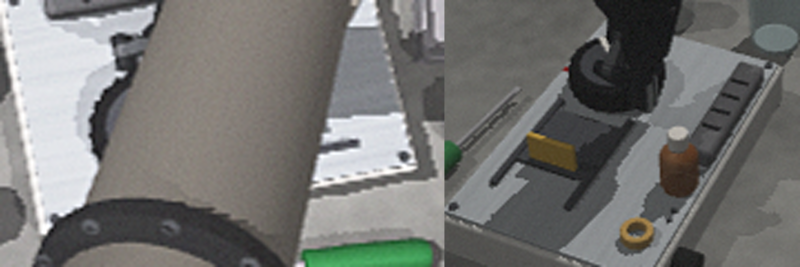

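Call:
send_rows(targets=[[[-0.06,0.1,0],[0,0,0],0],[[-0.1,0.2,0],[0,0,0],0],[[-0.13,0.3,0],[0,0,0],0],[[-0.15,0.41,0],[0,0,0],0],[[-0.15,0.52,0],[0,0,0],0],[[-0.15,0.64,0],[0,0,0],0],[[-0.15,0.76,0],[0,0,0],0],[[-0.15,0.88,0],[0,0,0],0],[[-0.15,0.99,0],[0,0,0],0],[[-0.13,1.1,0],[0,0,0],0],[[-0.11,1.2,0],[0,0,0],0],[[-0.07,1.31,0],[0,0,0],0],[[-0.01,1.4,0],[0,0,0],0],[[0.05,1.49,0],[0,0,0],0],[[0.13,1.56,0],[0,0,0],0],[[0.21,1.63,0],[0,0,0],0],[[0.31,1.68,0],[0,0,0],0],[[0.41,1.73,0],[0,0,0],0],[[0.51,1.75,0],[0,0,0],0],[[0.62,1.77,0],[0,0,0],0]])

```text
time: 11.3
tool_pos: [0.4937, -0.031, 0.0652]
tool_rot: [-0.0, -0.085, 0.996, 0.002]
contact_force: [1.9, 7.6, 1.5]
grip_width: -0.003
```

```bash
python3 look.py 5; python3 ang.py 5 8.2 scene,top; python3 -c "
from h import *
rows(np.array([14,53]),365,475,20,41.5)"
```

```text
11.3 [13.914 56.737 65.232] [ 0.263 -0.005  0.106] [3.118 7.187 1.476]
scene (np.float64(7.979991590854013), np.float64(97.5), np.float64(36.740234375))
top (np.float64(10.416871308437099), np.float64(115.32421875), np.float64(96.375))
[[[0.1, 0.0, 0], [0, 0, 0], 0],
[[0.21, 0.0, 0], [0, 0, 0], 0],
[[0.32, 0.0, 0], [0, 0, 0], 0],
[[0.43, 0.0, 0], [0, 0, 0], 0],
[[0.54, 0.0, 0], [0, 0, 0], 0],
[[0.64, -0.01, 0], [0, 0, 0], 0],
[[0.73, -0.03, 0], [0, 0, 0], 0],
[[0.83, -0.06, 0], [0, 0, 0], 0],
[[0.91, -0.11, 0], [0, 0, 0], 0],
[[1.0, -0.16, 0], [0, 0, 0], 0],
[[1.07, -0.23, 0], [0, 0, 0], 0],
[[1.14, -0.3, 0], [0, 0, 0], 0],
[[1.2, -0.38, 0], [0, 0, 0], 0],
[[1.25, -0.47, 0], [0, 0, 0], 0],
[[1.29, -0.56, 0], [0, 0, 0], 0],
[[1.31, -0.65, 0], [0, 0, 0], 0],
[[1.33, -0.75, 0], [0, 0, 0], 0],
[[1.33, -0.85, 0], [0, 0, 0], 0],
[[1.33, -0.96, 0], [0, 0, 0], 0],
[[1.33, -1.07, 0], [0, 0, 0], 0]]
end cmd [-52.5  -0.5]
```

View pics/c5.png

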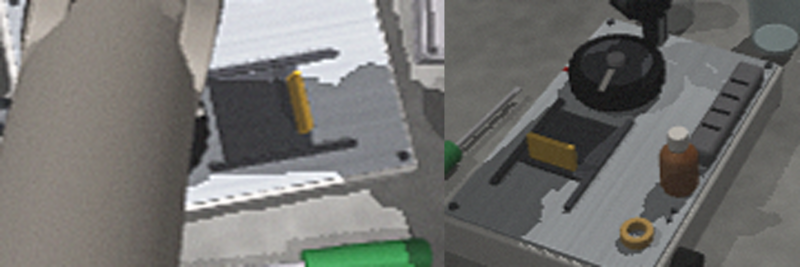

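Call:
send_rows(targets=[[[0.1,0,0],[0,0,0],0],[[0.21,0,0],[0,0,0],0],[[0.32,0,0],[0,0,0],0],[[0.43,0,0],[0,0,0],0],[[0.54,0,0],[0,0,0],0],[[0.64,-0.01,0],[0,0,0],0],[[0.73,-0.03,0],[0,0,0],0],[[0.83,-0.06,0],[0,0,0],0],[[0.91,-0.11,0],[0,0,0],0],[[1.0,-0.16,0],[0,0,0],0],[[1.07,-0.23,0],[0,0,0],0],[[1.14,-0.3,0],[0,0,0],0],[[1.2,-0.38,0],[0,0,0],0],[[1.25,-0.47,0],[0,0,0],0],[[1.29,-0.56,0],[0,0,0],0],[[1.31,-0.65,0],[0,0,0],0],[[1.33,-0.75,0],[0,0,0],0],[[1.33,-0.85,0],[0,0,0],0],[[1.33,-0.96,0],[0,0,0],0],[[1.33,-1.07,0],[0,0,0],0]])

```text
time: 13.4
tool_pos: [0.4337, -0.0995, 0.0646]
tool_rot: [-0.004, -0.084, 0.996, 0.001]
contact_force: [-10.0, 1.2, 5.2]
grip_width: -0.001
```

```bash
python3 look.py 6; python3 ang.py 6 10.3 scene,top; python3 -c "
from h import *
rows(np.array([-52.5,-.5]),475,575,18,41.5)"
```

```text
13.4 [-56.712  -0.684  64.57 ] [ 0.098 -0.463 -0.03 ] [-9.656  2.814  5.183]
scene (np.float64(10.404030567662954), np.float64(141.9296875), np.float64(46.6904296875))
top (np.float64(10.306001208453798), np.float64(242.7080078125), np.float64(74.703125))
[[[-0.0, -0.12, 0], [0, 0, 0], 0],
[[-0.0, -0.23, 0], [0, 0, 0], 0],
[[-0.01, -0.33, 0], [0, 0, 0], 0],
[[-0.03, -0.42, 0], [0, 0, 0], 0],
[[-0.06, -0.52, 0], [0, 0, 0], 0],
[[-0.1, -0.61, 0], [0, 0, 0], 0],
[[-0.15, -0.7, 0], [0, 0, 0], 0],
[[-0.21, -0.78, 0], [0, 0, 0], 0],
[[-0.28, -0.85, 0], [0, 0, 0], 0],
[[-0.36, -0.91, 0], [0, 0, 0], 0],
[[-0.45, -0.96, 0], [0, 0, 0], 0],
[[-0.54, -1.0, 0], [0, 0, 0], 0],
[[-0.63, -1.03, 0], [0, 0, 0], 0],
[[-0.73, -1.05, 0], [0, 0, 0], 0],
[[-0.83, -1.05, 0], [0, 0, 0], 0],
[[-0.94, -1.05, 0], [0, 0, 0], 0],
[[-1.06, -1.05, 0], [0, 0, 0], 0],
[[-1.17, -1.05, 0], [0, 0, 0], 0]]
end cmd [  6. -53.]
```

View pics/c6.png

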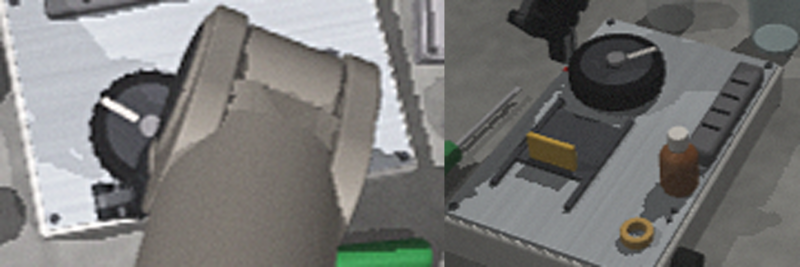

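Call:
send_rows(targets=[[[0,-0.12,0],[0,0,0],0],[[0,-0.23,0],[0,0,0],0],[[-0.01,-0.33,0],[0,0,0],0],[[-0.03,-0.42,0],[0,0,0],0],[[-0.06,-0.52,0],[0,0,0],0],[[-0.1,-0.61,0],[0,0,0],0],[[-0.15,-0.7,0],[0,0,0],0],[[-0.21,-0.78,0],[0,0,0],0],[[-0.28,-0.85,0],[0,0,0],0],[[-0.36,-0.91,0],[0,0,0],0],[[-0.45,-0.96,0],[0,0,0],0],[[-0.54,-1.0,0],[0,0,0],0],[[-0.63,-1.03,0],[0,0,0],0],[[-0.73,-1.05,0],[0,0,0],0],[[-0.83,-1.05,0],[0,0,0],0],[[-0.94,-1.05,0],[0,0,0],0],[[-1.06,-1.05,0],[0,0,0],0]])

```text
time: 15.2
tool_pos: [0.5019, -0.1457, 0.0665]
tool_rot: [0.003, -0.083, 0.997, -0.004]
contact_force: [0.2, -7.3, -0.1]
grip_width: -0.002
```

```bash
python3 look.py 7; python3 ang.py 7 12.4 scene,top
```

```text
15.2 [  2.71  -57.684  66.514] [-0.44   0.311 -0.128] [-1.069 -7.18  -0.095]
scene (np.float64(10.987706669458069), np.float64(60.8125), np.float64(34.849609375))
top (np.float64(12.309616733987227), np.float64(253.6455078125), np.float64(79.619140625))
```

View pics/c7.png

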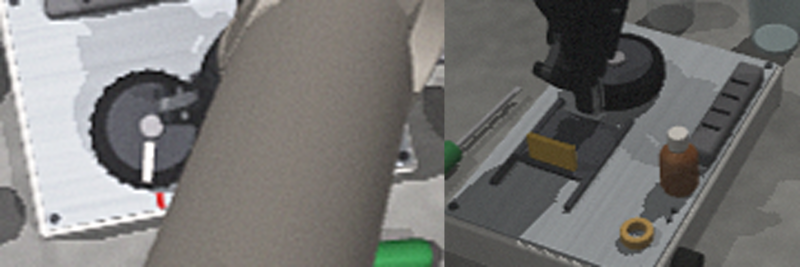

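Call:
send_rows(targets=[[[0,-0.1,0],[0,0,0],0],[[0,-0.3,0],[0,0,0],0],[[0,-0.3,-0.4],[0,0,0],0],[[0,-0.3,-0.8],[0,0,0],0],[[0,-0.3,-1.2],[0,0,0],0],[[0,-0.7,-1.2],[0,0,0],0],[[0,-1.1,-1.2],[0,0,0],0],[[0,-1.5,-1.2],[0,0,0],0],[[0,-1.9,-1.2],[0,0,0],0],[[0,-2.14,-1.2],[0,0,0],0],[[0,-2.14,-1.2],[0,0,0],0],[[0,-2.14,-1.2],[0,0,0],0]])

```text
time: 16.5
tool_pos: [0.5171, -0.2458, 0.1251]
tool_rot: [0.0, -0.085, 0.996, 0.001]
contact_force: [1.2, 0.8, -0.8]
grip_width: 0.004
```

```bash
python3 look.py 8; python3 ang.py 8 12.4 scene,top; python3 -c "
from h import *
for l in ['tab']:
  for c in ['top','scene']:
    for d in robot.mark_of(l,c):
      p=np.array(d['position']);q=p[:2]-NUT;print(c,p,d['confidence'],q@VX,q@VY)"
```

```text
16.5 [   0.854 -158.915  125.051] [0.084 0.011 0.025] [ 1.314  0.628 -0.778]
scene (np.float64(12.299458849772172), np.float64(174.1640625), np.float64(54.88671875))
top (np.float64(12.349652597466989), np.float64(254.279296875), np.float64(83.625))
top [ 0.434 -0.097  0.049] 0.71 -0.05547791520314371 0.0018576664697394145
top [ 0.511 -0.206  0.065] 0.55 0.0015964434459129742 -0.11906477803416088
scene [ 0.516 -0.206  0.067] 0.71 0.0060659733358589575 -0.11962451240230257
scene [ 0.615 -0.164  0.048] 0.48 0.1106548900682343 -0.09466036818007309
```

View pics/c8.png

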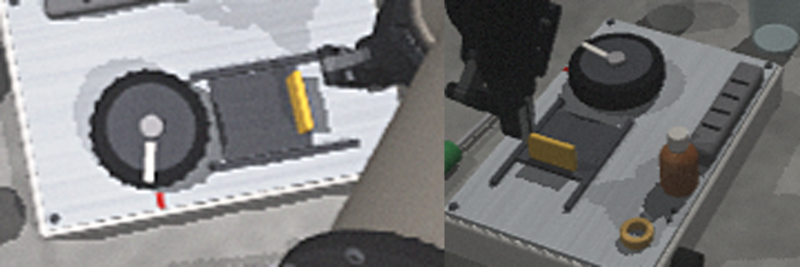

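Call:
send_rows(targets=[[[0,0,0.4],[0,0,0],0],[[0,0,0.8],[0,0,0],0],[[0,0,1.2],[0,0,0],0],[[0,0,1.2],[0,0,0],0],[[0,0.2,1.2],[0,0,0],0],[[0,0.4,1.2],[0,0,0],0],[[0,0.5,1.2],[0,0,0],0],[[0,0.6,1.2],[0,0,0],0],[[0,0.7,1.2],[0,0,0],0],[[0,0.8,1.2],[0,0,0],0],[[0,0.9,1.2],[0,0,0],0],[[0,1.0,1.2],[0,0,0],0],[[0,1.05,1.2],[0,0,0],0],[[0,1.05,1.2],[0,0,0],0]])

```text
time: 18.1
tool_pos: [0.5076, -0.194, 0.065]
tool_rot: [-0.001, -0.085, 0.996, 0.001]
contact_force: [0.8, -0.6, -1.0]
grip_width: 0.003
```

```bash
python3 look.py 9; python3 ang.py 9 12.4 scene,top
```

```text
18.1 [   0.215 -106.252   65.012] [ 0.078 -0.052  0.04 ] [ 0.69  -0.734 -0.993]
scene (np.float64(10.489443016109075), np.float64(61.3125), np.float64(42.73828125))
top (np.float64(12.349643619711006), np.float64(254.279296875), np.float64(83.3525390625))
```

View pics/c9.png

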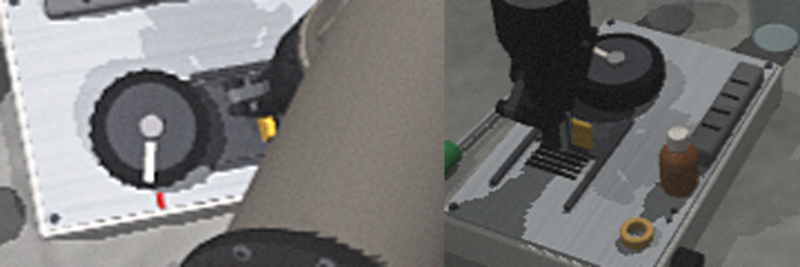

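Moving freely (vent slots exposed). On, to the stop, with force checks.

Call:
send_rows(targets=[[[0,0.06,0],[0,0,0],0],[[0,0.12,0],[0,0,0],0],[[0,0.16,0],[0,0,0],0],[[0,0.16,0],[0,0,0],0]])

```text
time: 18.6
tool_pos: [0.5066, -0.1912, 0.0652]
tool_rot: [0.0, -0.083, 0.997, -0.003]
contact_force: [2.0, -7.8, -5.1]
grip_width: 0.002
```

Call:
send_rows(targets=[[[0,0.05,0],[0,0,0],0],[[0,0.1,0],[0,0,0],0],[[0,0.1,0],[0,0,0],0]])

```text
time: 18.9
tool_pos: [0.5066, -0.191, 0.0655]
tool_rot: [0.002, -0.082, 0.997, -0.007]
contact_force: [3.6, -13.5, -9.8]
grip_width: -0.006
```

```bash
python3 look.py 10; python3 ang.py 10 12.4 top
```

```text
18.9 [  -0.28  -103.097   65.483] [-0.821  0.129 -0.269] [  1.236 -13.878  -9.834]
top (np.float64(12.349754515355219), np.float64(254.376953125), np.float64(83.0546875))
```

Call:
send_rows(targets=[[[0,-0.15,0],[0,0,0],0],[[0,-0.35,0],[0,0,0],0],[[0,-0.5,0],[0,0,0],0],[[0,-0.5,0],[0,0,0],0],[[0,-0.5,-0.5],[0,0,0],0],[[0,-0.5,-1.0],[0,0,0],0],[[0,-0.8,-1.5],[0,0,0],0],[[0.3,-1.2,-2.0],[0,0,0],0],[[0.6,-1.8,-2.5],[0,0,0],0],[[0.6,-2.4,-2.7],[0,0,0],0],[[0.6,-3.0,-2.7],[0,0,0],0],[[0.6,-3.6,-2.7],[0,0,0],0],[[0.6,-3.6,-2.7],[0,0,0],0],[[0.6,-3.6,-2.7],[0,0,0],0]])

```text
time: 20.4
tool_pos: [0.5063, -0.3643, 0.1998]
tool_rot: [-0.0, -0.084, 0.996, 0.001]
contact_force: [-0.5, 0.3, 0.3]
grip_width: 0.0
```

```bash
python3 look.py 11; python3 ang.py 11 12.4 top,scene; python3 -c "
from h import *
for l in ['tab','nut_top','amber_bottle','spacer_ring','screwdriver']:
  for c in ['top','scene']:
    for d in robot.mark_of(l,c)[:2]:
      p=np.array(d['position']);q=p[:2]-NUT;print(l,c,p,d['confidence'],q@VX,q@VY)
snap('top','t12')"
```

```text
20.4 [ -29.687 -273.943  199.827] [ 0.091 -0.025 -0.041] [-0.431  0.398  0.312]
top (np.float64(12.349252007617535), np.float64(254.03125), np.float64(80.5))
scene (np.float64(12.299064642547446), np.float64(165.9765625), np.float64(53.1328125))
tab top [ 0.505 -0.175  0.067] 0.91 0.0008142641056966336 -0.08738184579170993
tab top [ 0.492 -0.088  0.083] 0.22 0.0028633703482306943 0.000728773112068112
tab scene [ 0.508 -0.178  0.069] 0.68 0.0038270898355596155 -0.09053349315800509
tab scene [ 0.597 -0.355 -0.002] 0.16 0.06162482376568318 -0.2797505694289978
nut_top top [ 0.489 -0.087  0.081] 0.72 0.00022099834611524974 0.001889751235219683
nut_top scene [ 0.488 -0.09   0.08 ] 0.67 -0.001382397501293391 -0.0003727963900277099
amber_bottle top [ 0.615 -0.165  0.047] 0.67 0.11086417510294899 -0.09581197565410424
amber_bottle scene [ 0.614 -0.162  0.052] 0.87 0.11087588841434945 -0.09277061694485338
spacer_ring top [0.551 0.104 0.003] 0.55 0.09339834249138552 0.17995443762203212
spacer_ring top [ 0.622 -0.235  0.047] 0.4 0.10585846702527438 -0.16617242538718302
spacer_ring scene [ 0.62  -0.235  0.05 ] 0.67 0.10420184847959701 -0.1651796439439046
screwdriver top [ 0.391 -0.215 -0.003] 0.78 -0.11784473673663552 -0.10740911517870841
screwdriver scene [ 0.386 -0.214  0.001] 0.64 -0.12278798102453324 -0.10605843538313613
screwdriver scene [ 0.599 -0.355 -0.001] 0.46 0.06301935561040366 -0.2804957411770266
```

View pics/c11.png

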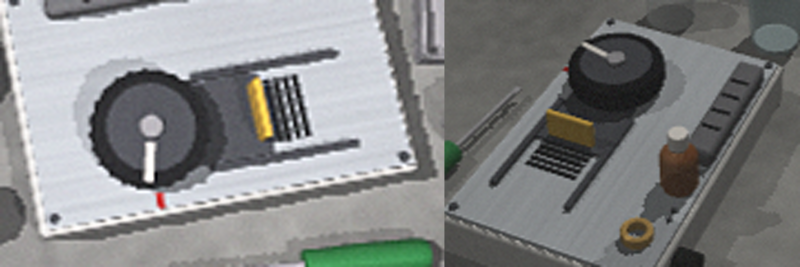

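View pics/t12.png

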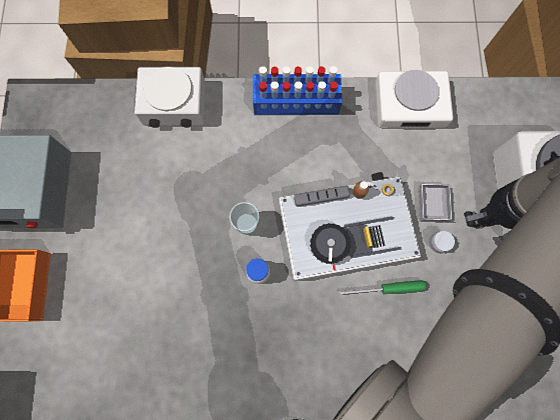

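```bash
python3 -c "
from bench import robot
print(robot.finish_job())"
```

```text
the job is handed in; nothing more can be done
None
```

The nut is loosened to about two turns, the shutter is open against its stop, and the hand is clear. I handed the job in at about 21 s of the 61 s allowed; no verdict was reported.

- **Nut:** I rolled it with the shut fingertip, going about 1.4 times around the rim. The force, read between moves, was about 3 to 11 N. The white line went from 0.50 rad to 12.35 rad in the top camera and 12.30 rad in the scene camera, against a target of 12.57 ± 0.9. It did not move while I pushed the shutter.
- **Shutter:** I pushed the yellow tab until the finger stopped moving with the force at about 14 N. By the networks, the tab travelled about 30 mm. The pictures show the vent slots uncovered. The opening itself could not be read directly.
- **Surroundings:** the bottle, ring and screwdriver measured within about 4 mm of their starting places. I checked the beaker, jar, tray and tin only by eye in the last picture, and they look unmoved. The final contact force was under 1 N, with nothing touched.
- **Disagreements:** some angle readings came out wrong while the arm hid the white line. The networks also gave a few low-confidence false hits. I set both aside after checking the pictures.

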